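# Turn the notched flange to the pointer

## Task

Two steel flanges with two ears each sit on spindle stands on the workbench. Turn the one that has the notch in its rim until the notch faces straight at the pointer on its own stand, ready for the cover to go on. Leave the flange with the flat side as it is.

Things in the scene. Friction and masses are not known exactly. Their poses are not given: they have to be found in the camera images.
- notched_stand: grey spindle stand, fixed, carrying the notched flange. Origin on the bench and on the flange's upright turning axis; z up, x points from the axis to the pointer. Round foot 140 mm across; spindle end 68 mm above the bench, the highest point. Pointer: dark steel block at the foot's edge, 62 to 112 mm from the axis, 22 mm wide, top at 30 mm, its point inward, lower than the flange.
- notch (a point): middle of the notch's mouth (24 mm wide, 16 deep) in the flange's rim: 50 mm from the axis, 58 above the bench. x outward, z up. Steel flange, underside at 36 mm, 100 mm across; two ears along this frame's +y and -y reach 95 mm from the axis, 24 mm wide, parallel sides, top at 56 mm. About 2 N sideways on an ear turns it, either way without end; it stays where left. Starts 40 to 109 degrees off.
- flat_stand: a like stand, same sizes and frame, with its own pointer, carrying the other flange: same flange and ears, but in place of the notch one straight flat side
- flat_side (a point): middle of the flat side (73 mm long) of the other flange, 34 mm from that flange's axis, 58 mm above the bench; x points outward. It must stay where it is.

How it is judged:
By the outcome, as a careful person would: the job done as asked, in the order asked, and still so for the second after the job is handed in, with the robot touching nothing.
It also fails if it takes over 32 s, if anything falls off the work surface, if the arm or the gripper's body presses on something with over 40 N, if the wrist force passes 120 N, or if a joint passes its speed limit or range.

## Robot

A 6-joint arm with a two-finger parallel gripper is mounted at the origin on a cart in front of the work surface, level with it; the furniture and walls round the work are solid. World frame = base frame: x ahead of the robot, y to its left, z up, the work surface at z = 0. Lengths are in m, angles in rad, forces in N, time in s.
With the tool pointing down it reaches from about 0.225 to 0.875 m from the base axis. Payload 3.4 kg.
Tool frame: the origin (TCP) lies at the very end of the fingers, on their centre line; the grasp point (between the pads) lies 19 mm behind it (grip_depth is the distance from the TCP to the grasp point, in m); x points along the fingers, z is the direction in which the jaws open and shut, and the axes are right-handed (so a half turn about x gives the same grasp; the last joint's range is limited). The gripper opens to 85 mm and grips with 20 to 120 N. Pads are 22 mm wide; open, the fingers measure 114 mm over their backs; the gripper's body (76 mm by 85 mm) begins 54 mm behind the grasp point. The pads swing forward as they close: fully open they stand 13 mm farther back than shut.
Start: joints at [-1.359, 0.276, 1.505, -0, 1.361, -0.121], TCP at [0.188, -0.543, 0.231] pointing down, gripper open.
Joint ranges: [-2.89, 2.89], [-0.75, 2.08], [0.22, 2.7], [-1.18, 4.32], [0.11, 2.71], [-2.7, 2.7]. Speed limits (rad/s): [2.57, 2.57, 3.14, 3.14, 3.14, 3.14].

## Interface

Orientations are given as a unit quaternion [w, x, y, z].
In Python, from rig import get_state, get_image, sign_off, grip_depth gives the robot as it stands. The module is installed in compiled form; this text tells all that it offers.
- The arm moves only by the tool arm_command, never from a script. Its argument "series" is a list of rows, each an object with "dp": the shift along the tool's x, y, z scaled (see below), a list of three; "angular": the turn, a rotation vector about the tool's x, y, z scaled (see below), a list of three; "gripper": the finger opening in mm, from 0 to 85.4. A call has exactly 8 rows; each row shifts and turns the pose as measured when the row begins, along the tool's axes as they then stand; what a row does not reach is not made up. The controller multiplies each number of a shift by 0.12 m and each number of a turn by 90 degrees. A row lasts 1/8 s, in which the tool goes at most 62.5 mm and 10.7 degrees, less where a joint would pass 70% of its speed; a pose out of reach is approached as far as the arm can. A call with a number of a shift or a turn outside -1 to 1 is refused whole. A call with a gripper value outside its range is refused whole. The fingers move at their own pace and stop on an object; "grip_force" is the grip in N (left out, the last holds). Time passes only in rows, so rows that do not move let the fingers close, or fill a call up. It gives the time, the measured TCP pose, the force and the opening at its end, in the units of the state.
- get_state(): the state, without advancing time (a new reading comes with each control period).
- get_image(name): name is "scene" or "top" or "wrist"; returns a dict with "image" (420x560x3 uint8, blue, green, red), "depth" (420x560 float32, m along the optical axis (not along the pixel's ray), 0 where there is no reading), "mtx" (3x3 intrinsics, pixels), "view" (4x4, takes a point from world to camera coordinates); the wrist camera has in their place "mount" (4x4, takes a point from camera to tool coordinates, whose origin is the TCP and whose axes are the tool frame's). Camera axes: x right, y up, looking along -z (the intrinsics and any distortion apply to the point x, -y, -z); pixel columns grow to the right and rows downward; lengths in m; the calibration is good to about 2 mm. The wrist camera is an equidistant fisheye: a pixel r from the principal point sees the ray r / f radians off the axis. A picture is of the moment at which its call begins: read the wrist's pose just before it.
- sign_off(): hands the job in, once; it reports no verdict.
The state is a dict: "clock": time; "qpos": joint angles; "qd": joint speeds; "effort": joint torques, N m; "position": TCP position; "ee_rot": TCP orientation; "contact_force": force on the tool from outside, world axes, zero at the start; "moment": the same for the moment, N m; "width": finger opening in m.
Only numpy, scipy, OpenCV 4.12 (cv2) and the standard library are available. Lean on these libraries where they do the work, as an engineer would, in place of code of your own. Each camera call takes 0.05 s, during which the arm holds its last target. There are 200 camera calls.

## Working session

There is one attempt and no reset: what is moved stays moved. The work goes in short steps, Python scripts to look and compute and a tool call to move; the robot and the scene stay as the last step left them, time stands still between calls to the robot, and variables do not carry over. Pictures are saved under pics/ and viewed, about 8 in all and at most 12, crops included, and the job is handed in when it is done.

Besides the shell and the picture viewer there is one more tool, called after "Call:" in YAML: its name, and indented under it one key for each argument. arm_command: Moves the arm, as the interface text tells. Its arguments: {"type":"object","properties":{"series":{"type":"array","items":{"type":"object","properties":{"dp":{"type":"array","items":{"type":"number"}},"angular":{"type":"array","items":{"type":"number"}},"gripper":{"type":"number"}}}},"grip_force":{"type":"number"}},"required":["series"]}

```bash
mkdir -p pics; python3 - <<'E'
from rig import *
import cv2,numpy as np
s=get_state();print({k:np.round(v,3) for k,v in s.items()},grip_depth)
for n in("top","scene"):
    d=get_image(n);cv2.imwrite(f"pics/{n}1.png",d["image"]);np.savez(f"{n}1.npz",**d);print(n,d["mtx"],np.round(d["view"],3), [k for k in d])
E
```

```text
{'clock': np.float64(0.0), 'qpos': array([-1.359,  0.277,  1.506,  0.   ,  1.361, -0.121]), 'qd': array([ 0.001, -0.001, -0.   ,  0.001,  0.001,  0.   ]), 'effort': array([ 3.0000e-03, -4.1676e+01, -2.4581e+01,  0.0000e+00,  1.1000e-02,
       -0.0000e+00]), 'position': array([ 0.188, -0.543,  0.23 ]), 'ee_rot': array([ 0.575,  0.411,  0.576, -0.41 ]), 'contact_force': array([ 0.795, -0.091, -0.171]), 'moment': array([-0.02 , -0.016,  0.006]), 'width': np.float64(0.086)} 0.0187
top [[508.3934363    0.         281.14788944]
 [  0.         508.3934363  202.38238206]
 [  0.           0.           1.        ]] [[ 0.011 -1.     0.014 -0.033]
 [ 0.999  0.011  0.053 -0.493]
 [-0.053  0.014  0.999 -1.105]
 [ 0.     0.     0.     1.   ]] ['image', 'depth', 'mtx', 'view']
scene [[405.85955953   0.         284.98063893]
 [  0.         405.85955953 210.41124399]
 [  0.           0.           1.        ]] [[-0.89  -0.455  0.001  0.438]
 [ 0.281 -0.548  0.788 -0.193]
 [-0.358  0.702  0.616 -0.708]
 [ 0.     0.     0.     1.   ]] ['image', 'depth', 'mtx', 'view']
```

View pics/top1.png

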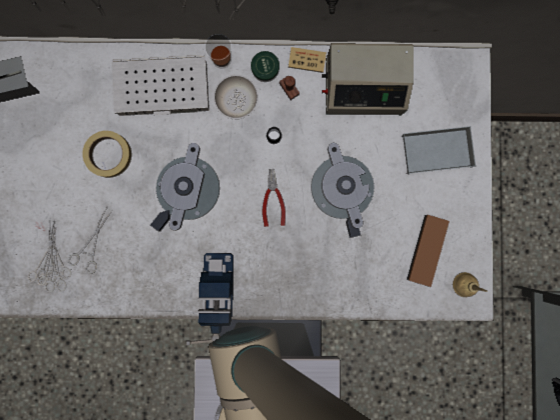

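View pics/scene1.png

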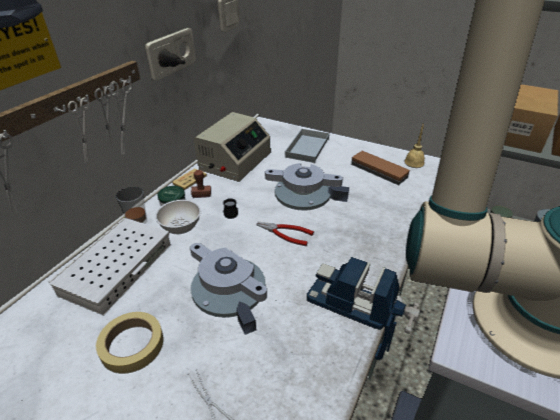

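The top view shows the flat-sided flange on the left at about (184,186). The notched flange is on the right at about (345,185), with its notch near (365,182) and its pointer near (353,228).

```bash
cat > h.py <<'E'
import numpy as np,cv2
def ray(d,u,v,z):
    K,V=d["mtx"],d["view"];R,t=V[:3,:3],V[:3,3]
    c=-R.T@t;r=R.T@np.array([(u-K[0,2])/K[0,0],-(v-K[1,2])/K[1,1],-1]);return c+r*(z-c[2])/r[2]
def proj(d,p):
    q=d["view"][:3,:3]@p+d["view"][:3,3];K=d["mtx"];return K[0,0]*q[0]/-q[2]+K[0,2],-K[1,1]*q[1]/-q[2]+K[1,2]
E
python3 - <<'E'
from h import *
d=np.load("top1.npz");im=d["image"]
c=im[130:245,290:405];cv2.imwrite("pics/c1.png",cv2.resize(c,None,fx=5,fy=5,interpolation=cv2.INTER_CUBIC))
# spindle, foot, pointer estimates
print(im[185,345],im[185,330],im[205,325],im[230,353])
for n,(u,v),z in[("axis",(345,184.5),.068),("ptr",(353,228),.03),("notch",(365,182),.058),("ear1",(334,149),.056),("ear2",(356,221),.056),("flat",(184,186),.068),("flatptr",(160,220),.03)]:print(n,np.round(ray(d,u,v,z),4))
E
```

```text
[134 125 123] [134 125 124] [127 120 118] [59 53 51]
axis [ 0.5296 -0.1601  0.068 ]
ptr [ 0.4387 -0.1832  0.03  ]
notch [ 0.5363 -0.204   0.058 ]
ear1 [ 0.6063 -0.138   0.056 ]
ear2 [ 0.4535 -0.1854  0.056 ]
flat [0.5224 0.1769 0.068 ]
flatptr [0.4515 0.2337 0.03  ]
```

View pics/c1.png

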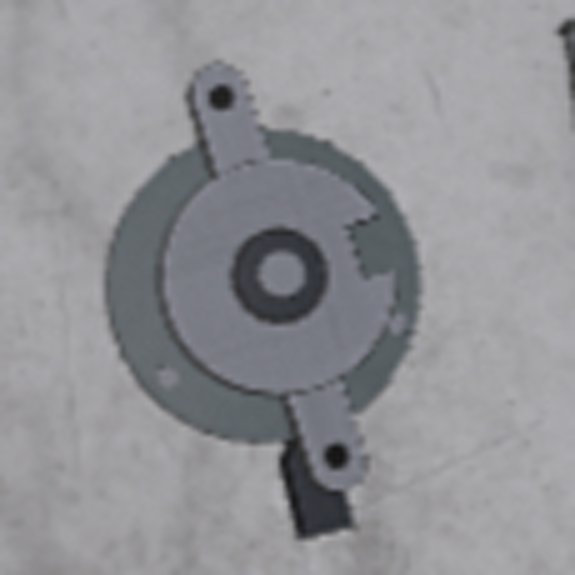

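```bash
python3 - <<'E'
from h import *
from rig import get_state
from scipy.spatial.transform import Rotation as Ro
d=np.load("top1.npz")
f=lambda x,y,z:ray(d,290+(x+.5)/5-.5,130+(y+.5)/5-.5,z)
a=f(281,274,.068);h1=f(221,97,.056);h2=f(336,457,.056)
p=f(327,531,.03)
ang=lambda v:np.degrees(np.arctan2(v[1],v[0]))
mid=(h1+h2)/2
print("axis",a,"mid",mid,"ear1",ang(h1-h2),"ptr(axis)",ang(p-a),"ptr(mid)",ang(p-mid),np.linalg.norm(p-mid),np.linalg.norm(h1-h2)/2)
s=get_state();R=Ro.from_quat(s["ee_rot"],scalar_first=True).as_matrix();print(np.round(R,3),s["position"], "jaw yaw",ang(R[:,2]))
# depth check of heights round the axis
V=d["view"]
for r in(0.03,.06,.07):
  pass
E
```

```text
axis [ 0.52981892 -0.16180806  0.068     ] mid [ 0.52987033 -0.16235774  0.056     ] ear1 17.96388407519591 ptr(axis) -166.58310728891266 ptr(mid) -166.86561669634708 0.11386671965698067 0.08029402345901636
[[-0.     0.945  0.327]
 [ 0.002  0.327 -0.945]
 [-1.     0.    -0.002]] [ 0.18774606 -0.54296469  0.23051896] jaw yaw -70.93227372202438
```

Call:
arm_command:
  series:
    - {"dp":[0,0.43,-0.206],"angular":[0,0,0],"gripper":60}
    - {"dp":[0,0.43,-0.206],"angular":[0,0,0],"gripper":60}
    - {"dp":[0,0.43,-0.206],"angular":[-0.1,0,0],"gripper":60}
    - {"dp":[0,0.43,-0.206],"angular":[0,0,0],"gripper":60}
    - {"dp":[0,0.43,-0.206],"angular":[0,0,0],"gripper":60}
    - {"dp":[0,0.43,-0.206],"angular":[0,0,0],"gripper":60}
    - {"dp":[0,0.43,-0.206],"angular":[0,0,0],"gripper":60}
    - {"dp":[0,0.43,-0.206],"angular":[0,0,0],"gripper":60}
  grip_force: 20

```text
clock: 1.1
position: [0.4849, -0.1847, 0.2273]
ee_rot: [0.604, 0.366, 0.607, -0.364]
contact_force: [1.0, 0.4, 0.4]
width: 0.0603
```

Call:
arm_command:
  series:
    - {"dp":[0,0,0],"angular":[-0.118,0,0],"gripper":60}
    - {"dp":[0,0,0],"angular":[-0.118,0,0],"gripper":60}
    - {"dp":[0,0,0],"angular":[-0.118,0,0],"gripper":60}
    - {"dp":[0,0,0],"angular":[-0.118,0,0],"gripper":60}
    - {"dp":[0,0,0],"angular":[-0.118,0,0],"gripper":60}
    - {"dp":[0,0,0],"angular":[-0.118,0,0],"gripper":60}
    - {"dp":[0,0,0],"angular":[-0.118,0,0],"gripper":60}
    - {"dp":[0,0,0],"angular":[-0.118,0,0],"gripper":60}

```text
clock: 2.1
position: [0.4853, -0.1777, 0.2235]
ee_rot: [0.689, -0.143, 0.694, 0.151]
contact_force: [-0.2, 0.2, -0.1]
width: 0.0597
```

```bash
cat >> h.py <<'E'
from scipy.spatial.transform import Rotation as Ro
A=np.array([.5298,-.162])
def rep(target=None,yaw=None):
    from rig import get_state
    s=get_state();R=Ro.from_quat(s["ee_rot"],scalar_first=True).as_matrix();p=s["position"]
    y=np.degrees(np.arctan2(R[1,2],R[0,2]))
    print("t",s["clock"].round(2),"p",p.round(4),"yaw",y.round(2),"x",R[:,0].round(3),"q",s["qpos"].round(2),"F",s["contact_force"].round(1),"M",s["moment"].round(2),"w",s["width"].round(4))
    if target is not None:print("dp/.12",((R.T@(np.array(target)-p))/.12).round(3))
    if yaw is not None:
        Rt=np.array([[0,0,np.cos(a:=np.radians(yaw))],[0,0,np.sin(a)],[-1,0,0]]);Rt[:,1]=np.cross(Rt[:,2],Rt[:,0])
        print("ang/90",(Ro.from_matrix(R.T@Rt).as_rotvec(degrees=True)/90).round(3))
    return s,R
E
python3 -c "
from h import *
rep([.5945,-.141,.15],108)"
```

```text
Traceback (most recent call last):
  File "h.py", line 13, in rep
    print("t",s["clock"].round(2),"p",p.round(4),"yaw",y.round(2),"x",R[:,0].round(3),"q",s["qpos"].round(2),"F",s["contact_force"].round(1),"M",s["moment"].round(2),"w",s["width"].round(4))
              ^^^^^^^^^^^^^^^^
AttributeError: 'float' object has no attribute 'round'
```

```bash
sed -i 's/s\["clock"\].round(2)/round(float(s["clock"]),2)/; s/s\["width"\].round(4)/round(float(s["width"]),4)/' h.py
python3 -c "
from h import *
rep([.5945,-.141,.2],108)"
```

```text
t 2.1 p [ 0.4853 -0.1777  0.2235] yaw 24.0 x [-0.009  0.009 -1.   ] q [-0.49  0.2   1.63  0.    1.32 -0.91] F [-0.2  0.2 -0.1] M [-0.06  0.04 -0.04] w 0.0597
dp/.12 [ 0.19  -0.093  0.956]
ang/90 [-0.933  0.003 -0.008]
```

Call:
arm_command:
  series:
    - {"dp":[0,0,0],"angular":[-0.118,0,0],"gripper":60}
    - {"dp":[0,0,0],"angular":[-0.118,0,0],"gripper":60}
    - {"dp":[0,0,0],"angular":[-0.118,0,0],"gripper":60}
    - {"dp":[0,0,0],"angular":[-0.118,0,0],"gripper":60}
    - {"dp":[0,0,0],"angular":[-0.118,0,0],"gripper":60}
    - {"dp":[0,0,0],"angular":[-0.118,0,0],"gripper":60}
    - {"dp":[0,0,0],"angular":[-0.118,0,0],"gripper":60}
    - {"dp":[0,0,0],"angular":[-0.118,0,0],"gripper":60}

```text
clock: 3.1
position: [0.4827, -0.1763, 0.2197]
ee_rot: [0.406, -0.572, 0.405, 0.586]
contact_force: [0.1, -0.7, 0.1]
width: 0.0602
```

```bash
python3 -c "
from h import *
rep([.5945,-.141,.13],108)"
```

```text
t 3.1 p [ 0.4827 -0.1763  0.2197] yaw 109.94 x [-0.016  0.013 -1.   ] q [-0.49  0.2   1.64  0.    1.32 -2.41] F [ 0.1 -0.7  0.1] M [-0.01  0.01 -0.01] w 0.0602
dp/.12 [ 0.736 -0.984 -0.054]
ang/90 [ 0.022  0.011 -0.007]
```

Call:
arm_command:
  series:
    - {"dp":[0.05,-0.35,-0.02],"angular":[0.01,0.006,-0.004],"gripper":60}
    - {"dp":[0.15,-0.35,-0.02],"angular":[0.01,0.006,-0.004],"gripper":60}
    - {"dp":[0.2,-0.3,-0.02],"angular":[0,0,0],"gripper":60}
    - {"dp":[0.2,0,0],"angular":[0,0,0],"gripper":60}
    - {"dp":[0.15,0,0],"angular":[0,0,0],"gripper":60}
    - {"dp":[0,0,0],"angular":[0,0,0],"gripper":60}
    - {"dp":[0,0,0],"angular":[0,0,0],"gripper":60}
    - {"dp":[0,0,0],"angular":[0,0,0],"gripper":60}

```text
clock: 4.1
position: [0.6012, -0.1428, 0.1252]
ee_rot: [-0.415, 0.573, -0.415, -0.572]
contact_force: [0.7, -0.4, -0.7]
width: 0.0602
```

```bash
python3 -c "
from h import *
rep([.5945,-.141,.034],108)
from rig import get_image
cv2.imwrite('pics/w1.png',get_image('wrist')['image'])"
```

```text
t 4.1 p [ 0.6012 -0.1428  0.1252] yaw 108.12 x [ 0.    -0.001 -1.   ] q [-0.35  0.41  1.57 -0.    1.16 -2.23] F [ 0.7 -0.4 -0.7] M [-0.04 -0.    0.03] w 0.0602
dp/.12 [0.76  0.048 0.033]
ang/90 [ 0.001 -0.001 -0.   ]
```

View pics/w1.png

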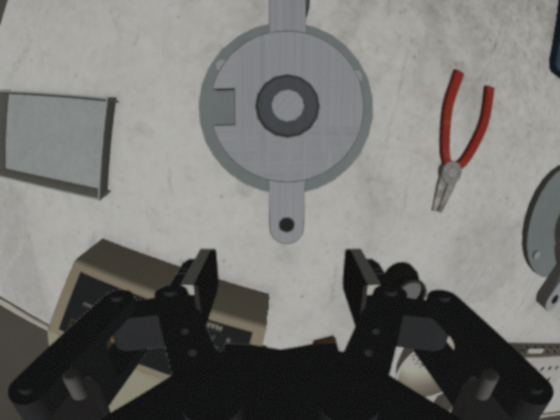

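The wrist view shows the ear at about (286,225), centred between the pads, so I'll descend.

Call:
arm_command:
  series:
    - {"dp":[0.18,0.048,0.03],"angular":[0,0,0],"gripper":60}
    - {"dp":[0.18,0,0],"angular":[0,0,0],"gripper":60}
    - {"dp":[0.18,0,0],"angular":[0,0,0],"gripper":60}
    - {"dp":[0.18,0,0],"angular":[0,0,0],"gripper":60}
    - {"dp":[0.04,0,0],"angular":[0,0,0],"gripper":60}
    - {"dp":[0,0,0],"angular":[0,0,0],"gripper":60}
    - {"dp":[0,0,0],"angular":[0,0,0],"gripper":60}
    - {"dp":[0,0,0],"angular":[0,0,0],"gripper":60}

```text
clock: 5.15
position: [0.6, -0.144, 0.0404]
ee_rot: [-0.417, 0.578, -0.414, -0.566]
contact_force: [-0.2, -0.9, 0.6]
width: 0.0606
```

```bash
python3 -c "
from h import *
rep([.5945,-.141,.034],108)"
```

```text
t 5.15 p [ 0.6    -0.144   0.0404] yaw 108.06 x [ 0.016 -0.007 -1.   ] q [-0.35  0.49  1.69 -0.    0.95 -2.23] F [-0.2 -0.9  0.6] M [0.01 0.06 0.08] w 0.0606
dp/.12 [0.053 0.037 0.039]
ang/90 [ 0.001 -0.007  0.008]
```

Call:
arm_command:
  series:
    - {"dp":[0.05,0.037,0.039],"angular":[0,-0.007,0.008],"gripper":60}
    - {"dp":[0,0,0],"angular":[0,0,0],"gripper":22}
    - {"dp":[0,0,0],"angular":[0,0,0],"gripper":18}
    - {"dp":[0,0,0],"angular":[0,0,0],"gripper":18}
    - {"dp":[0,0,0],"angular":[0,0,0],"gripper":18}
    - {"dp":[0,0,0],"angular":[0,0,0],"gripper":18}
    - {"dp":[0,0,0],"angular":[0,0,0],"gripper":18}
    - {"dp":[0,0,0],"angular":[0,0,0],"gripper":18}
  grip_force: 20

```text
clock: 6.15
position: [0.5944, -0.1408, 0.0348]
ee_rot: [-0.415, 0.572, -0.415, -0.572]
contact_force: [-0.4, -0.4, 0.2]
width: 0.0233
```

```bash
python3 -c "
from h import *
rep([.5945,-.141,.034],108)"
```

```text
t 6.15 p [ 0.5944 -0.1408  0.0348] yaw 108.05 x [ 0.001 -0.    -1.   ] q [-0.35  0.49  1.69  0.    0.95 -2.23] F [-0.4 -0.4  0.2] M [0.   0.02 0.02] w 0.0233
dp/.12 [ 0.006 -0.    -0.002]
ang/90 [ 0.001 -0.     0.   ]
```

Call:
arm_command:
  series:
    - {"dp":[0,0.0014,-0.04],"angular":[0.0444,0,0],"gripper":18}
    - {"dp":[0,0.0055,-0.079],"angular":[0.089,0,0],"gripper":18}
    - {"dp":[0,0.0055,-0.079],"angular":[0.089,0,0],"gripper":18}
    - {"dp":[0,0.0055,-0.079],"angular":[0.089,0,0],"gripper":18}
    - {"dp":[0,0.0055,-0.079],"angular":[0.089,0,0],"gripper":18}
    - {"dp":[0,0.0014,-0.04],"angular":[0.0444,0,0],"gripper":18}
    - {"dp":[0,0,0],"angular":[0,0,0],"gripper":18}
    - {"dp":[0,0,0],"angular":[0,0,0],"gripper":18}

```text
clock: 7.15
position: [0.5922, -0.1895, 0.0348]
ee_rot: [0.589, -0.391, 0.59, 0.39]
contact_force: [0.1, -0.6, 0.7]
width: 0.0233
```

```bash
python3 -c "
from h import *
s,R=rep()
v=s['position'][:2]-A;print(np.linalg.norm(v),np.degrees(np.arctan2(v[1],v[0])))"
```

```text
t 7.15 p [ 0.5922 -0.1895  0.0348] yaw 67.09 x [-0.    -0.002 -1.   ] q [-0.42  0.51  1.67 -0.    0.97 -1.59] F [ 0.1 -0.6  0.7] M [ 0.15  0.03 -0.17] w 0.0233
0.06823047138970278 -23.7714750945327
```

Call:
arm_command:
  series:
    - {"dp":[0,0.0014,-0.04],"angular":[0.0444,0,0],"gripper":18}
    - {"dp":[0,0.0055,-0.079],"angular":[0.089,0,0],"gripper":18}
    - {"dp":[0,0.0055,-0.079],"angular":[0.089,0,0],"gripper":18}
    - {"dp":[0,0.0055,-0.079],"angular":[0.089,0,0],"gripper":18}
    - {"dp":[0,0.0055,-0.079],"angular":[0.089,0,0],"gripper":18}
    - {"dp":[0,0.0055,-0.079],"angular":[0.089,0,0],"gripper":18}
    - {"dp":[0,0.0014,-0.04],"angular":[0.0444,0,0],"gripper":18}
    - {"dp":[0,0,0],"angular":[0,0,0],"gripper":18}

```text
clock: 8.15
position: [0.5503, -0.2283, 0.0348]
ee_rot: [0.697, -0.116, 0.699, 0.112]
contact_force: [-1.5, -1.0, 0.5]
width: 0.0242
```

```bash
python3 - <<'E'
from h import *
from rig import get_image
s,R=rep()
v=s['position'][:2]-A;print(np.linalg.norm(v),np.degrees(np.arctan2(v[1],v[0])))
d=get_image("top");np.savez("top2.npz",**d)
cv2.imwrite("pics/c2.png",cv2.resize(d["image"][130:245,290:405],None,fx=5,fy=5,interpolation=cv2.INTER_CUBIC))
E
```

```text
t 8.15 p [ 0.5503 -0.2283  0.0348] yaw 18.57 x [-0.002 -0.007 -1.   ] q [-0.51  0.47  1.73 -0.01  0.94 -0.82] F [-1.5 -1.   0.5] M [ 0.08 -0.12 -0.07] w 0.0242
0.06940874315858735 -72.83922265883051
```

View pics/c2.png

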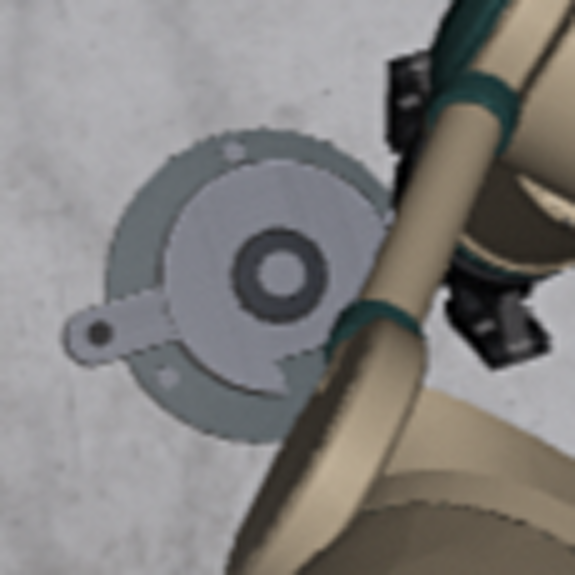

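The crop shows the far ear's hole at (99,333), which puts that ear at about 107.3° against a target of 103.3°. I'll make a small final turn.

Call:
arm_command:
  series:
    - {"dp":[0,0.001,-0.021],"angular":[0.024,0,0],"gripper":18}
    - {"dp":[0,0.001,-0.021],"angular":[0.024,0,0],"gripper":18}
    - {"dp":[0,0,0],"angular":[0,0,0],"gripper":18}
    - {"dp":[0,0,0],"angular":[0,0,0],"gripper":18}
    - {"dp":[0,0,0],"angular":[0,0,0],"gripper":18}
    - {"dp":[0,0,0],"angular":[0,0,0],"gripper":18}
    - {"dp":[0,0,0],"angular":[0,0,0],"gripper":18}
    - {"dp":[0,0,0],"angular":[0,0,0],"gripper":18}

```text
clock: 9.2
position: [0.5453, -0.2298, 0.0348]
ee_rot: [0.7, -0.09, 0.703, 0.085]
contact_force: [-1.8, -1.3, 0.3]
width: 0.0236
```

```bash
python3 - <<'E'
from h import *
from rig import get_image
s,R=rep()
v=s['position'][:2]-A;print(np.linalg.norm(v),np.degrees(np.arctan2(v[1],v[0])))
d=get_image("top")
g=d["image"][185:205,295:325].max(2).astype(float);w=np.clip(85-g,0,None)
# dark hole near (309.4,196.3)
yy,xx=np.mgrid[185:205,295:325];m=(np.hypot(xx-309.5,yy-196)<7);w=w*m;u,vv=(w*xx).sum()/w.sum(),(w*yy).sum()/w.sum()
q=ray(d,u,vv,.056);print(u,vv,np.degrees(np.arctan2(q[1]+.16236,q[0]-.52987)),np.hypot(q[1]+.16236,q[0]-.52987))
E
```

```text
t 9.2 p [ 0.5453 -0.2298  0.0348] yaw 14.19 x [-0.003 -0.008 -1.   ] q [-0.51  0.47  1.74 -0.01  0.93 -0.75] F [-1.8 -1.3  0.3] M [ 0.05 -0.05 -0.02] w 0.0236
0.069549444695642 -77.14562235909848
308.609375 193.44791666666666 103.83705567455986 0.08005195337196166
```

Call:
arm_command:
  series:
    - {"dp":[0,0,0],"angular":[0,0,0],"gripper":60}
    - {"dp":[0,0,0],"angular":[0,0,0],"gripper":60}
    - {"dp":[0,0,0],"angular":[0,0,0],"gripper":60}
    - {"dp":[-0.1,0,0],"angular":[0,0,0],"gripper":60}
    - {"dp":[-0.3,0,0],"angular":[0,0,0],"gripper":60}
    - {"dp":[-0.35,0,0],"angular":[0,0,0],"gripper":60}
    - {"dp":[-0.35,-0.2,0],"angular":[0,0,0],"gripper":60}
    - {"dp":[-0.2,-0.2,0],"angular":[0,0,0],"gripper":60}

```text
clock: 10.25
position: [0.5571, -0.2731, 0.1968]
ee_rot: [0.7, -0.09, 0.704, 0.087]
contact_force: [-0.2, -0.3, 0.5]
width: 0.0599
```

Call:
arm_command:
  series:
    - {"dp":[0,-0.4,0],"angular":[0,0,0],"gripper":60}
    - {"dp":[0,-0.4,0],"angular":[0,0,0],"gripper":60}
    - {"dp":[0,-0.4,0],"angular":[0,0,0],"gripper":60}
    - {"dp":[0,-0.3,0],"angular":[0,0,0],"gripper":60}
    - {"dp":[0,0,0],"angular":[0,0,0],"gripper":60}
    - {"dp":[0,0,0],"angular":[0,0,0],"gripper":60}
    - {"dp":[0,0,0],"angular":[0,0,0],"gripper":60}
    - {"dp":[0,0,0],"angular":[0,0,0],"gripper":60}

```text
clock: 11.25
position: [0.6045, -0.4516, 0.2087]
ee_rot: [0.703, -0.093, 0.7, 0.085]
contact_force: [0.3, -0.1, 0.3]
width: 0.0599
```

```bash
python3 - <<'E'
from h import *
from rig import get_image
rep()
d=get_image("top");np.savez("top3.npz",**d)
cv2.imwrite("pics/c3.png",cv2.resize(d["image"][135:245,290:405],None,fx=5,fy=5,interpolation=cv2.INTER_CUBIC))
w=get_image("wrist");np.savez("w3.npz",**w);cv2.imwrite("pics/w3.png",w["image"]);print(w["mtx"],w["mount"].round(3))
E
```

```text
t 11.25 p [ 0.6045 -0.4516  0.2087] yaw 14.43 x [ 0.006 -0.011 -1.   ] q [-0.73  0.56  1.1  -0.    1.47 -0.98] F [ 0.3 -0.1  0.3] M [-0.02 -0.01 -0.04] w 0.0599
[[325.1922621    0.         280.19703048]
 [  0.         325.1922621  204.7954815 ]
 [  0.           0.           1.        ]] [[ 0.001  0.274 -0.962 -0.142]
 [-0.001  0.962  0.274  0.069]
 [ 1.     0.001  0.001  0.001]
 [ 0.     0.     0.     1.   ]]
```

View pics/c3.png

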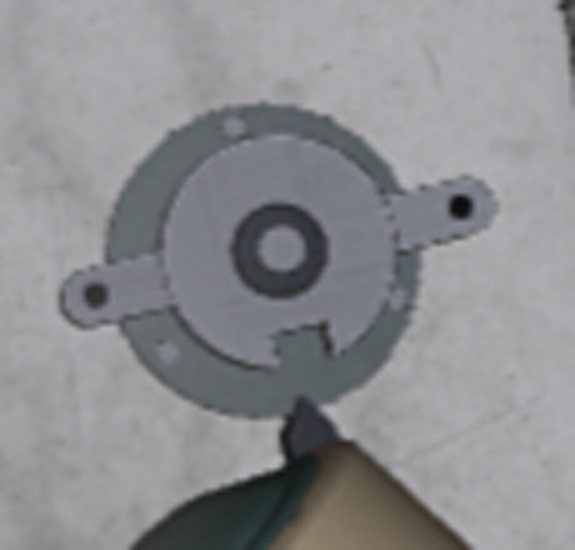

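View pics/w3.png

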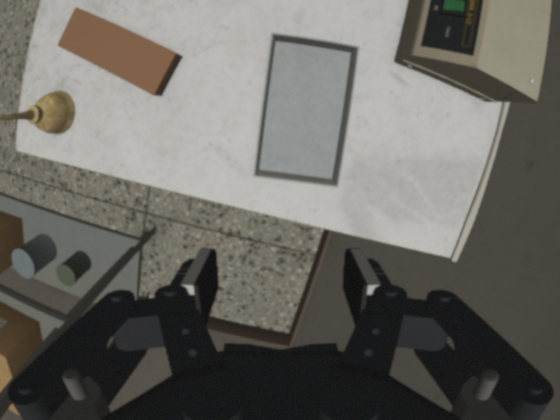

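```bash
python3 - <<'E'
from h import *
d=np.load("top3.npz");d={k:d[k] for k in d};g=d["image"].max(2).astype(float)
def hole(x,y):
    u,v=290+(x+.5)/5-.5,135+(y+.5)/5-.5;yy,xx=np.mgrid[:420,:560];w=np.clip(100-g,0,None)*(np.hypot(xx-u,yy-v)<5)
    return ray(d,(w*xx).sum()/w.sum(),(w*yy).sum()/w.sum(),.056)
f=lambda x,y,z,o=135:ray(d,290+(x+.5)/5-.5,o+(y+.5)/5-.5,z)
ang=lambda v:np.degrees(np.arctan2(v[1],v[0]))
h1,h2=hole(460,207),hole(95,294);m=(h1+h2)/2
print("notch dir from ears",ang(h1-h2)-90,"mid",m)
a=f(281,250,.068)
tip=f(303,398,.03);out=f(327,531,.03,130);outL=f(300,537,.03,130);outR=f(354,525,.03,130)
for n,c in(("spindle",a),("mid",m)):print(n,c[:2],"tip",ang(tip-c),np.hypot(*(tip-c)[:2]),"outer",ang(out-c),np.hypot(*(out-c)[:2]))
print("tip->outer",ang(out-tip),"edge normal",ang(outR-outL)-90,np.hypot(*(outR-outL)[:2]))
n1,n2=f(272,357,.058),f(336,352,.058) ;print("notch mouth",ang((n1+n2)/2-m))
E
```

```text
notch dir from ears -165.70493943653554 mid [ 0.53024816 -0.16222794  0.056     ]
spindle [ 0.52939768 -0.16180972] tip -166.0029431556355 0.06272518929384636 outer -166.5332757229714 0.11052470415763843
mid [ 0.53024816 -0.16222794] tip -166.55512713113202 0.06345220515870213 outer -166.84473229129932 0.1112560461364867
tip->outer -167.2291244268409 edge normal -166.94229956044217 0.024019639507291496
notch mouth -166.12121313967793
```

Call:
arm_command:
  series:
    - {"dp":[0.05,0.45,0],"angular":[0.003,0.01,-0.005],"gripper":60}
    - {"dp":[0.1,0.45,0],"angular":[0.006,0,0],"gripper":60}
    - {"dp":[0.1,0.45,0],"angular":[0,0,0],"gripper":60}
    - {"dp":[0.1,0.4,0],"angular":[0,0,0],"gripper":60}
    - {"dp":[0.1,0.1,0],"angular":[0,0,0],"gripper":60}
    - {"dp":[0,0,0],"angular":[0,0,0],"gripper":60}
    - {"dp":[0,0,0],"angular":[0,0,0],"gripper":60}
    - {"dp":[0,0,0],"angular":[0,0,0],"gripper":60}

```text
clock: 12.35
position: [0.5513, -0.2339, 0.1503]
ee_rot: [0.701, -0.093, 0.704, 0.074]
contact_force: [0.4, -1.2, 0.5]
width: 0.0598
```

```bash
python3 - <<'E'
from h import *
from rig import get_image
s,R=rep([.5458,-.2282,.034],13.3)
w=get_image("wrist");np.savez("w4.npz",R=R,p=s["position"],**w)
cv2.imwrite("pics/w4.png",cv2.resize(w["image"][0:270,130:490],None,fx=2.2,fy=2.2,interpolation=cv2.INTER_CUBIC))
E
```

```text
t 12.35 p [ 0.5513 -0.2339  0.1503] yaw 13.56 x [-0.001 -0.028 -1.   ] q [-0.5   0.36  1.59 -0.03  1.18 -0.73] F [ 0.4 -1.2  0.5] M [-0.02 -0.02  0.03] w 0.0598
dp/.12 [ 0.968  0.083 -0.026]
ang/90 [ 0.003 -0.005  0.017]
```

View pics/w4.png

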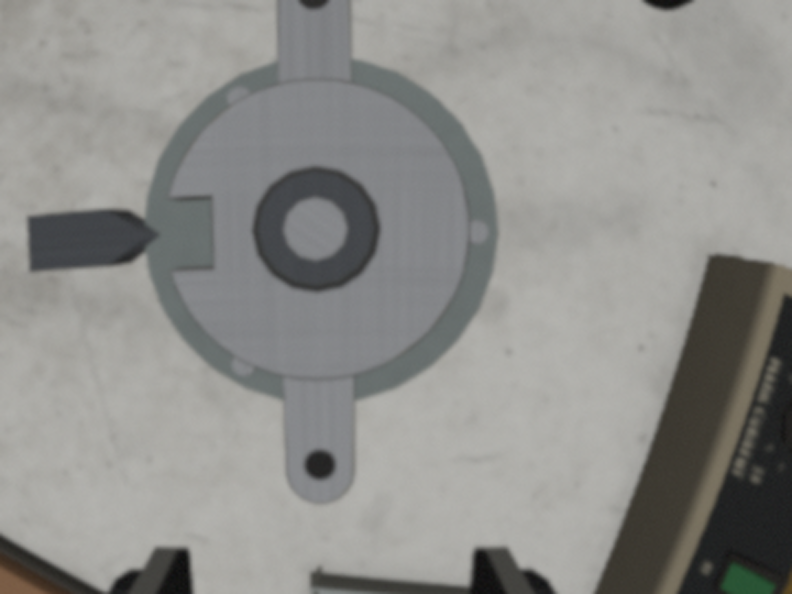

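```bash
python3 - <<'E'
from h import *
d=np.load("w4.npz");K=d["mtx"];M=d["mount"];R=d["R"];p=d["p"]
def f(x,y,z):
    u,v=130+(x+.5)/2.2-.5,(y+.5)/2.2-.5
    q=np.array([(u-K[0,2])/K[0,0],(v-K[1,2])/K[1,1]]);r=np.linalg.norm(q);q=q*np.sin(r)/r
    D=R@M[:3,:3]@np.array([q[0],-q[1],-np.cos(r)]);c=p+R@M[:3,3];return c+D*(z-c[2])/D[2]
ang=lambda v:np.degrees(np.arctan2(v[1],v[0]))
a=f(316,229,.068);h=f(320,464,.056);tip=f(157,235,.03)
o1,o2=f(29,216,.03),f(31,270,.03)
m=(f(174,197,.058)+f(176,270,.058))/2;i=(f(212,196,.058)+f(214,269,.058))/2
print("axis",a,"hole r",np.hypot(*(h-a)[:2]),"ear->notch",ang(h-a)-90)
print("notch mouth",ang(m-a),np.hypot(*(m-a)[:2]),"inner",ang(i-a),np.hypot(*(i-a)[:2]),"side dir",ang(f(174,197,.058)-f(212,196,.058)),ang(f(176,270,.058)-f(214,269,.058)))
print("tip",ang(tip-a),np.hypot(*(tip-a)[:2]),"outer",ang((o1+o2)/2-a),np.hypot(*((o1+o2)/2-a)[:2]),"tip->out",ang((o1+o2)/2-tip))
E
```

```text
axis [ 0.52988166 -0.16262053  0.068     ] hole r 0.07971391176231055 ear->notch -165.99369192056997
notch mouth -166.13487439955736 0.046312278160182886 inner -165.73284690014333 0.0336603037964343 side dir -167.60627967847321 -166.80606722672204
tip -166.09650737388822 0.05944853712194378 outer -166.40850343544452 0.11078202106018921 tip->out -166.76980861219096
```

```bash
python3 - <<'E'
from h import *
from rig import *
a=np.load("top1.npz")["image"];b=get_image("top")["image"]
x=cv2.absdiff(a,b)[135:240,145:225];print("flat diff px>25:",(x.max(2)>25).sum())
s=get_state();print(s["clock"],abs(s["qd"]).max())
sign_off()
E
```

```text
flat diff px>25: 0
12.45 0.010343127579440637
the job is handed in; nothing more can be done
```

I gripped one ear of the notched flange at 20 N and turned it about 94° clockwise (seen from above) along its arc. The notch now faces its pointer. I then released it, backed off to about 0.15 m above the bench, and handed the job in at 12.45 s.

**Notch alignment:** the two camera checks, both made after I let go, disagree slightly.

| Camera | Notch direction | Pointer direction | Difference |
|---|---|---|---|
| Wrist (closer view) | about −166.0° | about −166.1° to −166.8° | 0.1° to 0.8° |
| Top | about −165.7° (ears), −166.1° (notch mouth) | about −166.0° to −167.2° | about 1° from ears, 0.5° from mouth |

The notch probably sits about half a degree short of the pointer, which is within measuring error. I did not regrip it to correct that.

**Flat-sided flange:** it shows no change between the first and last top images (0 pixels differ).

**Forces:** contact forces stayed under about 3 N at every reading I took.

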